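Gather the wax blocks in one corner of the steel tray

ROBOT

A 6-joint arm with a two-finger parallel gripper is mounted at the origin on a cart in front of the work surface, level with it; the furniture and walls round the work are solid. World frame = base frame: x ahead of the robot, y to its left, z up, the work surface at z = 0. Lengths are in mm, angles in rad, forces in N, time in s.
With the tool pointing down it reaches from about 300 to 775 mm from the base axis. Payload 14.6 kg.
Tool frame: the origin (TCP) lies at the very end of the fingers, on their centre line; the grasp point (between the pads) lies 19 mm behind it; z points along the fingers, y is the direction in which the jaws open and shut (so a half turn about z gives the same grasp; the last joint's range is limited). The gripper opens to 94 mm and grips with 3 to 60 N. Pads are 16 mm wide; open, the fingers measure 119 mm over their backs; the gripper's body (75 mm by 177 mm) begins 78 mm behind the grasp point.
Start: joints at [1.041, 0.3, 1.521, -0, 1.321, -0.067], TCP at [245.546, 492.134, 205.446] pointing down, gripper open.
Joint ranges: [-3.03, 3.03], [-0.79, 2.21], [0.23, 2.52], [-1.04, 4.18], [0, 3.07], [-2.55, 2.55]. Speed limits (rad/s): [2.22, 2.22, 2.57, 3.14, 3.14, 3.14].

INTERFACE

Orientations are given as [roll, pitch, yaw] about the fixed x, y, z axes, in that order (R = Rz(yaw) Ry(pitch) Rx(roll)).
In Python, from cell import manip gives the robot as it stands.
- The arm moves only by the shell command python3 -m inch 'ROWS' [FORCE]. ROWS is a JSON object of lists of equal length, an entry for each row: "grip": the opening, from -1 (shut) to 1 (fully open), so that 0 is half open; "travel": the shift along the world's x, y, z in cm, a list of three; "turn": the turn, a rotation vector about the world's x, y, z in degrees, a list of three. A call has 1 to 10 rows; each row is the pose to reach, as a shift and turn from the pose measured when the call began; what a row does not reach only later rows make up. A row lasts 1/8 s, in which the tool goes at most 62.5 mm and 10.7 degrees, less where a joint would pass 70% of its speed; a pose out of reach is approached as far as the arm can. A call with a gripper value outside its range is refused whole. The fingers move at their own pace and stop on an object; FORCE is the grip in N (left out, the last holds). Time passes only in rows, so rows that repeat a pose let the fingers close. It gives the time, the measured TCP pose, the force and the opening at its end, in the units of the state.
- manip.read_state(): the state, without advancing time (a new reading comes with each control period).
- manip.camera(name): name is "scene" or "top"; returns (picture, depth): 420x560x3 uint8, red, green, blue; 420x560 float32, mm along the optical axis (not along the pixel's ray), 0 where there is no reading.
- manip.calibration(name): a dict with "fx", "fy", "cx", "cy" (pixels), "world_from_camera" (4x4, takes a point from camera to world coordinates). Camera axes: x right, y up, looking along -z (the intrinsics and any distortion apply to the point x, -y, -z); pixel columns grow to the right and rows downward; lengths in mm; the calibration is good to about 2 mm. A picture is of the moment at which its call begins. calibration takes no time and is no camera call.
- manip.sign_off(): hands the job in, once; it reports no verdict.
Trained networks look in the newest picture that a camera, given by its name, has taken for a name from the list of things; names that differ only in an ending like _2 or _b are one class to them, and where a whole thing is asked for, a point or a joint stands for the part that bears it (a point fixed in the world has none). Each returns a list of dicts, best first, with "p" (0 to 1); they miss things now and then, are a little off and sometimes report something else, mostly with a low value. They report only what shows in the picture. A call takes as long as a camera call. They do not tell look-alikes from the thing itself.
- manip.look_for(camera, label): "bbox" ([left, top, right, bottom] in pixels, round what is visible of it).
The state is a dict: "clock": time; "joints": joint angles; "qd": joint speeds; "effort": joint torques, N m; "eef_pos": TCP position; "eef_rot": TCP orientation; "wrist_force": force on the tool from outside, world axes, zero at the start; "moment": the same for the moment, N m; "finger_gap": finger opening in mm.
Only numpy, scipy, OpenCV 4.12 (cv2) and the standard library are available. Lean on these libraries where they do the work, as an engineer would, in place of code of your own. Each camera call takes 0.05 s, during which the arm holds its last target.

TASK

Pick up the wax block that lies on the bench, lay it in the square steel tray with the two others without throwing or dropping it in from a height, and let go of it while the tray stands level. Then take the tray by its raised grip and lift that corner so that the tray tips (about 25 to 35 degrees, never beyond 45) and all three blocks slide down into the corner opposite the grip; it may stay leaning on that low corner or be clear of the bench. Finish while still holding the tray tilted and still, with all the blocks lying in that corner, and leave the mould stack, the slide rack and the petri dish where they are.

Things in the scene. Friction and masses are not known exactly. Their poses are not given: they have to be found in the camera images.
- tray: loose square open tray of sheet steel, 180 x 180 mm, 4 mm walls, rim 41 mm and inner floor 7 mm above the bench, 0.3 kg. Origin: centre of its underside, on the bench. Axes along its diagonals: +x to the corner with the grip, -x to the gathering corner (nearest the robot), z up; outer corners 127 mm from the origin. Wax slides on it from about 7 degrees of tilt, along a wall from about 12.
- grip (a point): centre of the tray's grip: a grey plastic bar parallel to the tray's y axis, 12 mm thick (along tray x), 64 mm long, 22 mm high, on two thin steel posts 80 mm apart, across the corner at tray x = +85 mm; its centre is 70 mm above the bench, its underside 59 mm. Axes as the tray's. Take it from above across the 12 mm.
- corner (a point): the inner gathering corner of the tray, opposite the grip, at floor level (tray x = -121.5 mm, 7 mm above the tray's underside). Axes as the tray's.
- block_a: pale paraffin wax block, 32 x 44 x 18 mm (x, y, z), rounded edges, 30 g; origin at the centre of its underside, z up. It starts in the tray, flat on its floor, in the grip's half towards the +y corner.
- block_b: pale paraffin wax block, 32 x 44 x 18 mm (x, y, z), rounded edges, 30 g; origin at the centre of its underside, z up. It starts in the tray, flat on its floor, in the grip's half towards the -y corner.
- block_c: pale paraffin wax block, 32 x 44 x 18 mm (x, y, z), rounded edges, 30 g; origin at the centre of its underside, z up. It starts flat on the bare bench beyond the tray, to the left or to the right, and is to be put in the tray. At the start the tray floor is free at tray x = -45 mm, y = 0.
- mould: bystander: small stack of grey steel moulds, 28 x 38 x 14 mm, on the bench beyond the tray on the other side from block_c; origin at the centre of its underside.
- rack: bystander: steel wire slide rack with a bail, 25 x 103 x 64 mm (x, y, z), long side roughly towards the robot, on the bench left of the tray; origin at the centre of its underside.
- petri_dish: bystander: clear petri dish, 57 mm across, 12 mm high, on the bench well beyond the tray; origin at the centre of its underside.
Not all that is in view belongs to the job. What is shaped like the block_c but pink or yellow is not meant.

How it is judged:
By the outcome, as a careful person would: the job done as asked, in the order asked, and still so for the second after the job is handed in, while the arm keeps its last pose, push and grip.
It also fails if it takes over 56 s, if anything falls off the work surface, if the arm or the gripper's body presses on something with over 40 N, if the wrist force passes 120 N, or if a joint passes its speed limit or range.

## Working session

There is one attempt and no reset: what is moved stays moved. The work goes in short steps, Python scripts to look and compute and a shell command to move; the robot and the scene stay as the last step left them, time stands still between calls to the robot, and variables do not carry over. Pictures are saved under pics/ and viewed, and the job is handed in when it is done.

```bash
ls; mkdir -p pics; python3 - <<'E'
from cell import manip
import cv2
print(manip.read_state())
for n in("scene","top"):
    p,d=manip.camera(n); cv2.imwrite(f"pics/{n}0.png",p[:,:,::-1])
    c=manip.calibration(n); print(n,c)
    for l in ("tray","grip","block_c","mould","rack","petri_dish"):
        print(l,manip.look_for(n,l))
E
```

```text
pics
{'clock': 0.0, 'joints': array([ 1.04139610e+00,  3.00486153e-01,  1.52159806e+00,  3.25575142e-06,
        1.32069427e+00, -6.65831983e-02]), 'qd': array([ 0.00051881, -0.0006276 ,  0.00084478,  0.00222421,  0.00037453,
        0.00086125]), 'effort': array([ 9.24946153e-05, -5.31798184e+01, -3.52744710e+01,  7.07867648e-02,
        2.43159255e-02, -1.38384867e-04]), 'eef_pos': array([245.41626334, 491.90962433, 204.87088987]), 'eef_rot': array([-3.14040966e+00, -8.20446988e-05,  2.67877477e+00]), 'wrist_force': array([ 0.22201223, -0.64146169, -1.11108623]), 'moment': array([-0.01553192,  0.00669349,  0.01692896]), 'finger_gap': 93.90748584765583}
scene {'fx': 508.2138321291262, 'fy': 508.2138321291262, 'cx': 269.30317240061896, 'cy': 209.35420673175202, 'world_from_camera': array([[ 5.20544367e-01,  3.67282718e-01, -7.70802807e-01,
        -2.18209037e+02],
       [-8.53834345e-01,  2.23188018e-01, -4.70270156e-01,
        -5.69485240e+02],
       [-6.88150095e-04,  9.02934390e-01,  4.29777865e-01,
         5.23633853e+02],
       [ 0.00000000e+00,  0.00000000e+00,  0.0000000
[... 1473 characters left out ...]
49}]
block_c [{'bbox': [345.1, 189.8, 363.3, 203.1], 'p': 0.81}, {'bbox': [347.2, 147.2, 364.6, 160.7], 'p': 0.79}, {'bbox': [292.9, 235.1, 313.4, 251.7], 'p': 0.78}, {'bbox': [355.6, 299.7, 369.8, 318.1], 'p': 0.74}, {'bbox': [362.7, 226.6, 382.2, 251.1], 'p': 0.71}, {'bbox': [270.7, 225.9, 282.8, 245.3], 'p': 0.7}, {'bbox': [306.1, 151.1, 326.0, 172.7], 'p': 0.68}]
mould [{'bbox': [148.0, 270.7, 198.2, 283.4], 'p': 0.71}, {'bbox': [183.9, 172.4, 203.5, 188.6], 'p': 0.45}, {'bbox': [345.0, 188.3, 363.6, 203.8], 'p': 0.26}]
rack [{'bbox': [146.9, 271.0, 200.0, 284.8], 'p': 0.61}, {'bbox': [346.1, 188.8, 365.8, 204.0], 'p': 0.25}]
petri_dish [{'bbox': [256.7, 122.1, 282.3, 147.8], 'p': 0.69}]
```

View pics/top0.png

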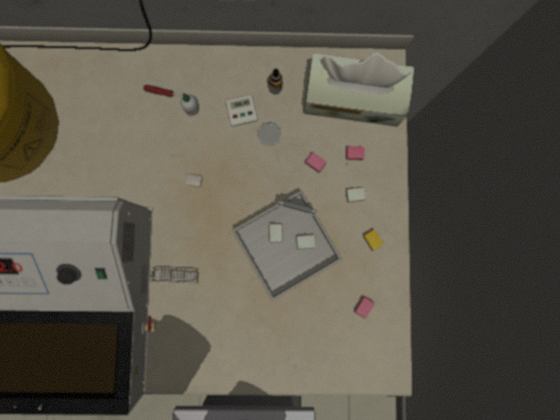

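View pics/scene0.png

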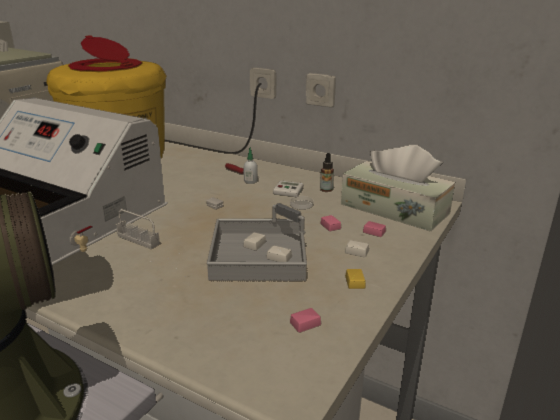

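```bash
python3 - <<'E'
import cv2
p=cv2.imread("pics/top0.png"); cv2.imwrite("pics/top0c.png",cv2.resize(p[110:330,220:400],None,fx=2.7,fy=2.7,interpolation=cv2.INTER_CUBIC))
p=cv2.imread("pics/scene0.png"); cv2.imwrite("pics/scene0c.png",cv2.resize(p[190:340,195:400],None,fx=3.8,fy=3.8,interpolation=cv2.INTER_CUBIC))
E
```

```text
(no output)
```

View pics/top0c.png

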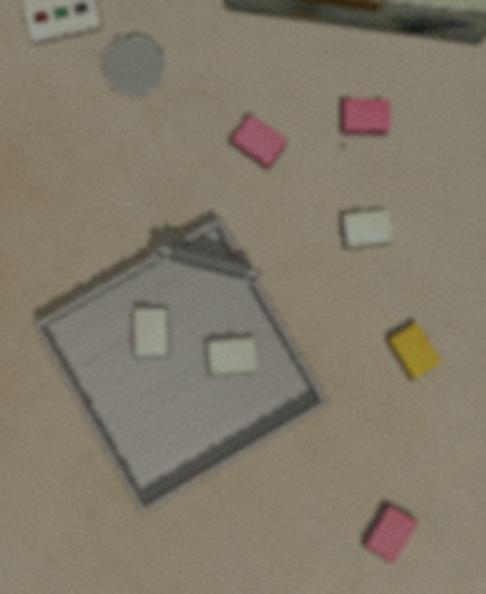

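View pics/scene0c.png

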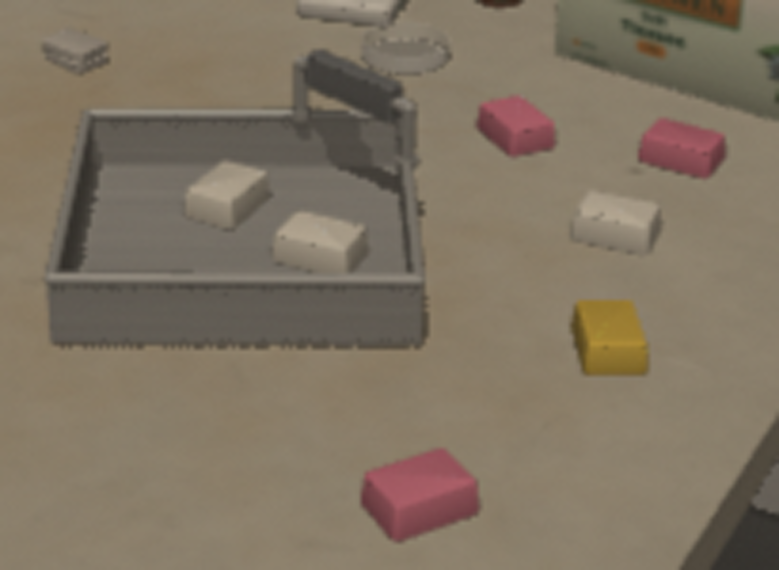

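Candidates for block_c in the top view are the pale one at (355,195), pink at (356,153), (316,162) and (364,308), and yellow at (373,240). The two pale ones at (275,233) and (306,241) are already in the tray. I choose the pale one at (355,195): it is on the bare bench to the right, and the mould (193,180) is on the left as described. The crop confirms it is pale. Next I measure.

```bash
cat > h.py <<'E'
import numpy as np,cv2
from cell import manip
def cloud(n):
    p,d=manip.camera(n);c=manip.calibration(n);h,w=d.shape
    u,v=np.meshgrid(np.arange(w),np.arange(h))
    X=np.stack([(u-c['cx'])/c['fx']*d,-(v-c['cy'])/c['fy']*d,-d,np.ones_like(d)],-1)
    W=X@c['world_from_camera'].T
    W=W[...,:3].copy();W[d==0]=np.nan
    return p,W
def proj(n,P):
    c=manip.calibration(n);q=np.linalg.inv(c['world_from_camera'])@np.append(P,1)
    return c['cx']+c['fx']*q[0]/-q[2],c['cy']+c['fy']*-q[1]/-q[2]
def rect(pts):
    return cv2.minAreaRect(pts[:,:2].astype(np.float32))
E
python3 - <<'E'
from h import *
for n in("top","scene"):
    p,W=cloud(n); np.savez(f"{n}0.npz",p=p,W=W)
    Z=W[...,2]; x,y=W[...,0],W[...,1]
    print(n,'bench z',np.nanmedian(Z[(x>400)&(x<650)&(y<-120)&(y>-300)]))
    hsv=cv2.cvtColor(p,cv2.COLOR_RGB2HSV)
    boxes=dict(top=dict(c=(340,185,370,208),a=(268,220,286,248),b=(293,230,316,254)),scene=dict(c=(342,236,373,258),a=(238,230,268,253),b=(266,244,294,263)))[n]
    for k,(l,t,r,b) in boxes.items():
        s=(slice(t,b),slice(l,r)); zt=25 if k!='c' else 18
        m=abs(Z[s]-zt)<5; 
        q=W[s][m]; print(k,m.sum(),np.median(q,0),rect(q))
    # grip & tray
    g=(Z>66)&(Z<90)&(x>400)&(x<700)&(abs(y+90)<120); q=W[g]; print('grip',len(q),q.mean(0) if len(q) else 0,rect(q))
    g=(abs(Z-41)<5)&(x>300)&(x<640)&(y<80)&(y>-230); q=W[g]; print('rim',len(q),rect(q))
E
```

```text
top bench z -0.3328378182741858
c 211 [ 638.70176879 -250.72812197   16.25026659] ((638.9710083007812, -250.92263793945312), (29.245149612426758, 40.96161651611328), 6.7552666664123535)
a 224 [545.80761818 -64.94856236  23.23747472] ((546.9974975585938, -65.0649642944336), (39.04987716674805, 27.53369903564453), 0.8325997591018677)
b 219 [ 526.15729438 -133.91881521   23.18598635] ((526.8712158203125, -134.0971221923828), (29.03912353515625, 40.52369689941406), 6.424836158752441)
grip 211 [ 601.11065657 -110.53854459   77.28875127] ((601.7073974609375, -110.81996154785156), (84.98448181152344, 12.113521575927734), 75.99187469482422)
rim 808 ((520.3323974609375, -89.53834533691406), (184.43716430664062, 182.05331420898438), 30.988698959350586)
scene bench z 0.7119788215092058
c 178 [ 636.21114904 -255.05028237   17.41239024] ((639.0232543945312, -254.60980224609375), (31.330490112304688, 40.93796920776367), 5.020336151123047)
a 172 [543.23153024 -68.65129369  24.53825202] ((542.4352416992188, -85.96270751953125), (73.3583755493164, 45.22090148925781), 79.2724609375)
b 197 [ 524.56651991 -138.31601279   24.49269007] ((528.303466796875, -136.44003295898438), (32.48686218261719, 41.80333709716797), 3.1763949394226074)
grip 260 [ 598.78348058 -116.29973821   74.92863579] ((601.8250732421875, -112.54202270507812), (86.83403778076172, 14.440461158752441), 73.45199584960938)
rim 810 ((521.2017822265625, -93.87408447265625), (185.42323303222656, 185.84912109375), 31.0757999420166)
```

```bash
python3 - <<'E'
from h import *
for n in("top","scene"):
    W=np.load(f"{n}0.npz")['W'];
    for y0 in range(-400,560,80):
        m=(W[...,1]>=y0)&(W[...,1]<y0+80)&(W[...,0]>150)&(W[...,0]<720)
        q=W[m]
        if len(q): 
            i=q[:,2].argmax(); print(n,y0,q[i].round())
S=manip.read_state();print(S['eef_pos'],np.array([639,-253,100])-S['eef_pos'])
E
```

```text
top -400 [ 380. -335.    4.]
top -320 [ 643. -254.   21.]
top -240 [ 549. -172.   46.]
top -160 [ 600. -113.   83.]
top -80 [613. -74.  76.]
top 0 [557.  18.  44.]
top 80 [443. 132.  66.]
top 160 [521. 225. 231.]
top 240 [526. 270. 232.]
top 320 [518. 328. 231.]
top 400 [524. 407. 231.]
top 480 [675. 482. 154.]
scene -400 [ 520. -331.    3.]
scene -320 [ 386. -292.   20.]
scene -240 [ 476. -194.   43.]
scene -160 [ 600. -103.   83.]
scene -80 [613. -76.  74.]
scene 0 [537.  20.  44.]
scene 80 [440. 128.  66.]
scene 160 [520. 235. 231.]
scene 240 [525. 273. 231.]
scene 320 [517. 349. 231.]
scene 400 [701. 474. 272.]
scene 480 [713. 545. 284.]
[245.55017977 492.13542882 205.47177526] [ 393.44982023 -745.13542882 -105.47177526]
```

```bash
python3 -m inch '{"grip":[1,1,1,1,1,1,1,1,1,1],"travel":[[0,0,6],[0,0,12],[2.5,-5,12],[5,-10,12],[7.5,-15,12],[10,-20,12],[12.5,-25,12],[15,-30,12],[17.5,-35,12],[20,-40,12]],"turn":[[0,0,0],[0,0,0],[0,0,-4],[0,0,-8],[0,0,-12],[0,0,-16],[0,0,-20],[0,0,-24],[0,0,-28],[0,0,-32]]}'; python3 - <<'E'
from h import *
S=manip.read_state();print(S['eef_pos'],np.array([639,-253,100])-S['eef_pos'],np.degrees(S['eef_rot']))
E
```

```text
clock: 2.05
eef_pos: [446.0, 90.4, 325.7]
eef_rot: [3.141, 0.0, 2.118]
wrist_force: [0.4, 0.5, 0.6]
finger_gap: 94.5
[446.04941381  90.36237625 325.69299978] [ 192.95058619 -343.36237625 -225.69299978] [1.79963672e+02 1.16002934e-02 1.21348986e+02]
```

```bash
python3 -m inch '{"grip":[1,1,1,1,1,1,1,1,1,1],"travel":[[2.5,-5,0],[5,-10,0],[7.5,-15,-2],[10,-20,-4],[12.5,-25,-7],[15,-29,-11],[17.5,-32,-15],[19.3,-34.3,-19],[19.3,-34.3,-22.6],[19.3,-34.3,-22.6]],"turn":[[0,0,-3],[0,0,-6],[0,0,-9],[0,0,-12],[0,0,-15],[0,0,-18],[0,0,-21],[0,0,-25],[0,0,-25],[0,0,-25]]}'; python3 - <<'E'
from h import *
S=manip.read_state();print(S['eef_pos'],np.degrees(S['eef_rot']))
p,W=cloud("top"); q=p[130:270,290:400]; cv2.imwrite("pics/t1.png",cv2.resize(q[:,:,::-1],None,fx=4,fy=4,interpolation=2))
p,W=cloud("scene"); q=p[150:300,270:420]; cv2.imwrite("pics/s1.png",cv2.resize(q[:,:,::-1],None,fx=4,fy=4,interpolation=2))
E
```

```text
clock: 3.3
eef_pos: [637.8, -252.2, 96.6]
eef_rot: [-3.137, -0.003, 1.681]
wrist_force: [-0.3, 1.0, 0.5]
finger_gap: 93.9
[ 637.75344236 -252.22152986   96.64934018] [-1.79759166e+02 -1.52535262e-01  9.63406357e+01]
```

View pics/s1.png

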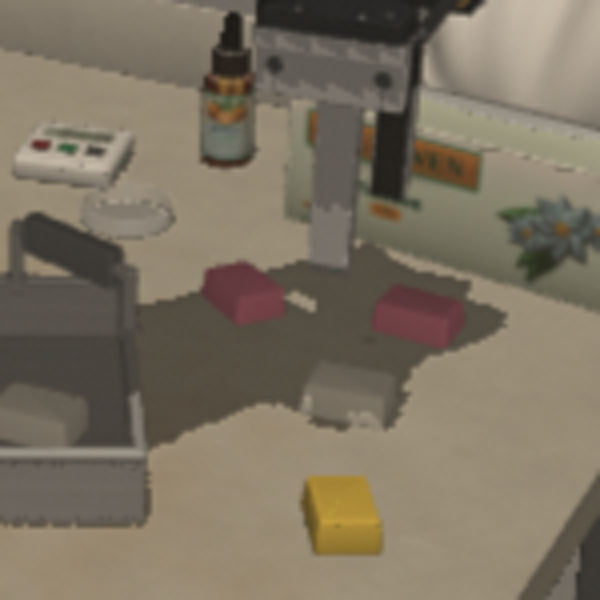

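View pics/t1.png

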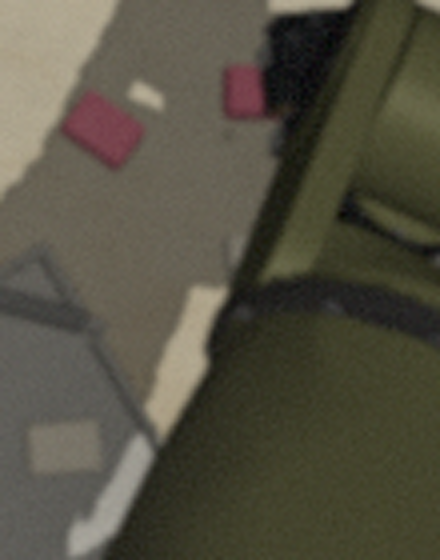

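```bash
python3 -m inch '{"grip":[1,1,1,0,-0.4,-1,-1,-1,-1,-1],"travel":[[0.1,0,-4],[0.1,0,-7.5],[0.1,0,-9.2],[0.1,0,-9.2],[0.1,0,-9.2],[0.1,0,-9.2],[0.1,0,-9.2],[0.1,0,-9.2],[0.1,0,-9.2],[0.1,0,-9.2]],"turn":[[0,0,0],[0,0,0],[0,0,0],[0,0,0],[0,0,0],[0,0,0],[0,0,0],[0,0,0],[0,0,0],[0,0,0]]}' 15; python3 - <<'E'
from h import *
S=manip.read_state();print(S['eef_pos'],np.degrees(S['eef_rot']))
p,W=cloud("scene"); q=p[150:300,270:420]; cv2.imwrite("pics/s2.png",cv2.resize(q[:,:,::-1],None,fx=4,fy=4,interpolation=2))
E
```

```text
clock: 4.65
eef_pos: [640.5, -252.6, 9.3]
eef_rot: [3.14, 0.001, 1.682]
wrist_force: [0.1, 0.6, -0.5]
finger_gap: 31.8
[ 640.47236717 -252.63253704    9.25935304] [1.79900057e+02 4.89151266e-02 9.63700768e+01]
```

View pics/s2.png

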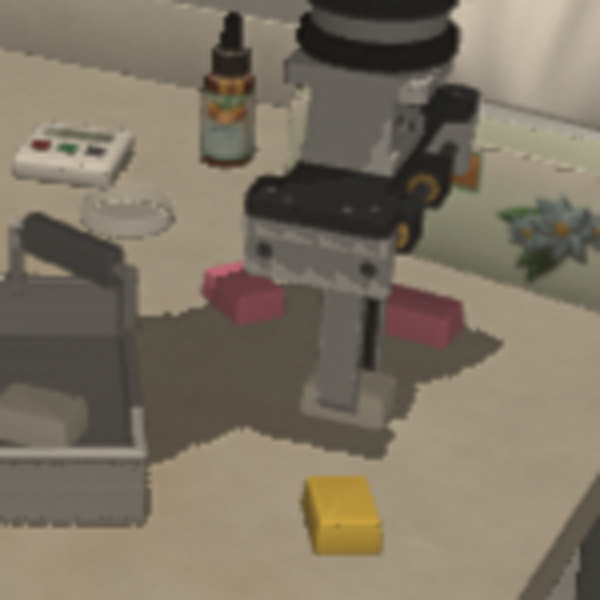

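```bash
python3 - <<'E'
from h import *
for i in range(3):
    S=manip.read_state();print(S['clock'],S['eef_pos'],S['wrist_force'],S['qd'].round(3),S['finger_gap']);manip.camera("top")
E
```

```text
4.7 [ 640.44923346 -252.6562273     9.23093053] [ 0.08214563  0.28905749 -0.34157319] [ 0.001  0.    -0.001 -0.001 -0.    -0.001] 31.7708373697191
4.75 [ 640.49222757 -252.62769595    9.27083118] [0.50796093 0.31704626 0.20387111] [-0.     0.001  0.001 -0.001 -0.002  0.001] 31.182368787158932
4.8 [ 640.47463488 -252.63362165    9.25041898] [0.4692392  0.40297251 0.59285109] [ 0.001  0.002 -0.     0.001  0.002  0.001] 31.960732140256916
```

```bash
python3 -m inch '{"grip":[-1,-1,-1,-1,-1,-1,-1,-1,-1,-1],"travel":[[0,0,3],[0,0,8],[0,0,12],[-3,3.2,13],[-6.5,6.8,13],[-10,10.4,13],[-13.5,14,13],[-16.8,17.3,13],[-16.8,17.3,13],[-16.8,17.3,13]],"turn":[[0,0,0],[0,0,0],[0,0,0],[0,0,5],[0,0,10],[0,0,15],[0,0,20],[0,0,25],[0,0,25],[0,0,25]]}' 20; python3 - <<'E'
from h import *
p,W=cloud("scene"); q=p[120:300,170:390]; cv2.imwrite("pics/s3.png",cv2.resize(q[:,:,::-1],None,fx=3,fy=3,interpolation=2))
S=manip.read_state();print(S['eef_pos'],np.degrees(S['eef_rot']),S['finger_gap'])
print(np.array([472.5,-79.6,17])-S['eef_pos'])
E
```

```text
clock: 6.1
eef_pos: [473.1, -80.0, 139.6]
eef_rot: [3.139, 0.002, 2.118]
wrist_force: [0.6, -0.5, -0.7]
finger_gap: 31.4
[473.12595054 -80.18101799 139.42519476] [1.79878114e+02 7.97792083e-02 1.21312097e+02] 32.11615694761028
[  -0.62595054    0.58101799 -122.42519476]
```

View pics/s3.png

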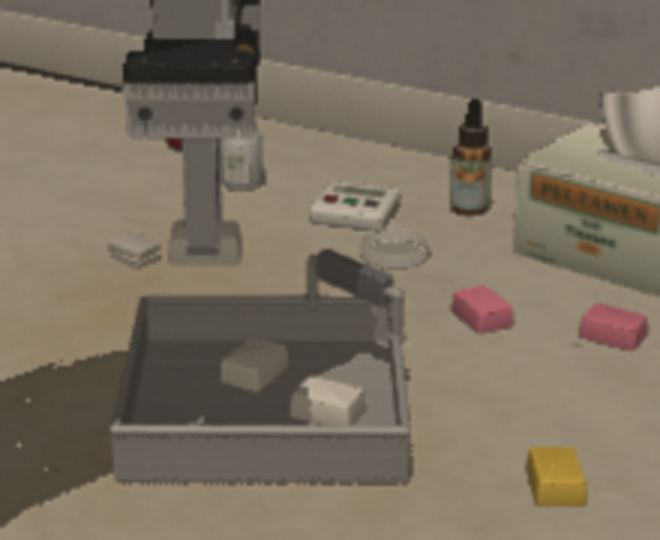

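The block is held, and the tray is undisturbed. Now lowering.

```bash
python3 -m inch '{"grip":[-1,-1,-1,-1,-1,-1,-1],"travel":[[0,0,-4],[0,0,-8],[0,0,-10.5],[0,0,-11.5],[0,0,-12],[0,0,-12.2],[0,0,-12.2]],"turn":[[0,0,0],[0,0,0],[0,0,0],[0,0,0],[0,0,0],[0,0,0],[0,0,0]]}' 20; python3 - <<'E'
from h import *
p,W=cloud("scene"); q=p[120:300,170:390]; cv2.imwrite("pics/s4.png",cv2.resize(q[:,:,::-1],None,fx=3,fy=3,interpolation=2))
S=manip.read_state();print(S['eef_pos'],np.degrees(S['eef_rot']),S['finger_gap'],S['wrist_force'])
E
```

```text
clock: 7.02
eef_pos: [473.5, -80.3, 18.0]
eef_rot: [3.139, 0.002, 2.117]
wrist_force: [-0.1, 0.1, 0.2]
finger_gap: 32.0
[473.50176396 -80.26442826  18.00800374] [1.79835205e+02 1.20264932e-01 1.21311652e+02] 31.377341301160996 [-0.38395421  0.48613871 -1.86274879]
```

View pics/s4.png

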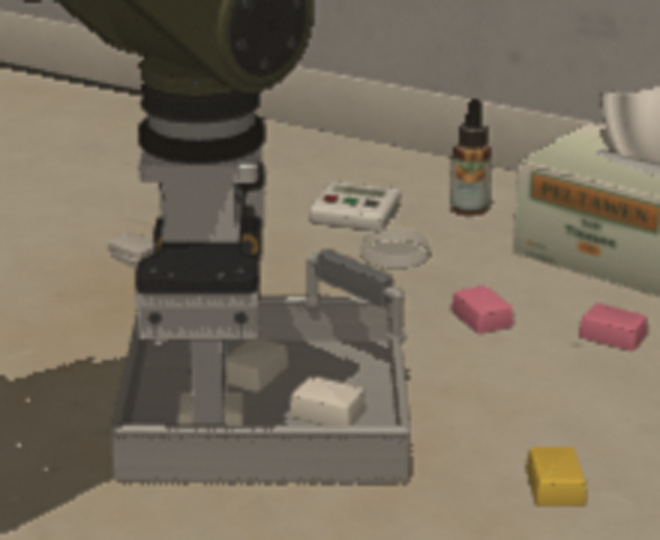

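```bash
python3 -m inch '{"grip":[-1,-1,-1],"travel":[[0,0,-0.1],[0,0,-0.2],[0,0,-0.2]],"turn":[[0,0,0],[0,0,0],[0,0,0]]}' 20; sed -n '$p' /dev/null
```

```text
clock: 7.45
eef_pos: [473.7, -80.3, 16.2]
eef_rot: [3.138, 0.002, 2.117]
wrist_force: [-0.2, -0.1, 2.1]
finger_gap: 31.7
```

```bash
python3 -m inch '{"grip":[-0.2,-0.1,-0.05,-0.05,-0.05,-0.05,-0.05,-0.05],"travel":[[0,0,0],[0,0,0],[0,0,0],[0,0,1],[0,0,3],[0,0,7],[0,0,12],[0,0,14]],"turn":[[0,0,0],[0,0,0],[0,0,0],[0,0,0],[0,0,0],[0,0,0],[0,0,0],[0,0,0]]}' 20; python3 - <<'E'
from h import *
p,W=cloud("scene"); q=p[120:300,170:390]; cv2.imwrite("pics/s5.png",cv2.resize(q[:,:,::-1],None,fx=3,fy=3,interpolation=2))
Z=W[...,2];x,y=W[...,0],W[...,1]
g=(Z>62)&(Z<85)&(x>560)&(x<640)&(abs(y+110)<60); q=W[g]; print('grip',len(q),q.mean(0),rect(q))
S=manip.read_state();print(S['eef_pos'],np.degrees(S['eef_rot']),S['finger_gap'],S['wrist_force'])
E
```

```text
clock: 8.45
eef_pos: [474.4, -80.5, 159.7]
eef_rot: [3.135, 0.005, 2.117]
wrist_force: [-0.2, -0.4, -1.2]
finger_gap: 44.3
grip 314 [ 598.71215822 -116.71986689   72.98124951] ((601.8584594726562, -114.44737243652344), (83.24439239501953, 16.290796279907227), 74.05775451660156)
[474.96259075 -80.62037849 161.01290449] [179.57380512   0.38423275 121.30797513] 44.632136414676886 [-0.29829683 -0.2616017   3.03181984]
```

View pics/s5.png

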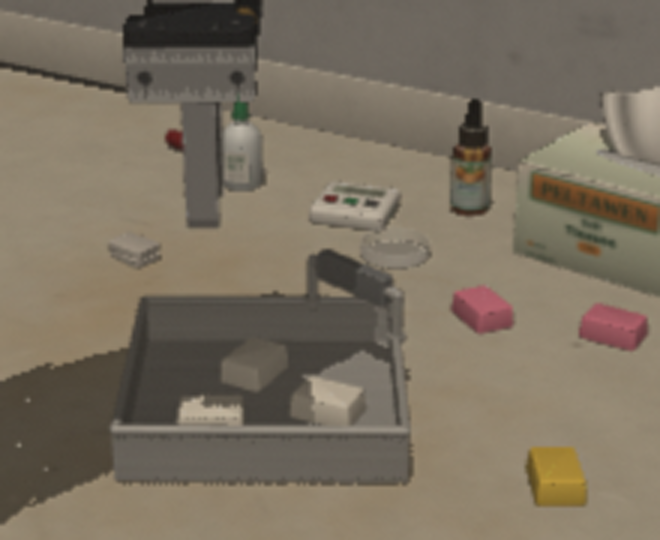

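```bash
python3 -m inch '{"grip":[0,0.2,0.3,0.3,0.3,0.3,0.3,0.3],"travel":[[2.5,-0.6,0],[5,-1.2,0],[7.5,-1.8,0],[10,-2.4,0],[12.8,-3.2,-1],[12.8,-3.2,-3],[12.8,-3.2,-4],[12.8,-3.2,-4]],"turn":[[0,0,-9],[0,0,-18],[0,0,-27],[0,0,-36],[0,0,-45],[0,0,-45],[0,0,-45],[0,0,-45]]}' 20; python3 - <<'E'
from h import *
for n in("top","scene"):
    p,W=cloud(n); q=p[150:320,190:400]; cv2.imwrite(f"pics/{n}6.png",cv2.resize(q[:,:,::-1],None,fx=3,fy=3,interpolation=2))
S=manip.read_state();print(S['eef_pos'],np.degrees(S['eef_rot']),S['finger_gap'],S['wrist_force'])
print(np.array([602.8,-112.5,51])-S['eef_pos'])
E
```

```text
clock: 9.5
eef_pos: [602.5, -112.5, 120.5]
eef_rot: [3.136, 0.007, 1.332]
wrist_force: [-0.5, 0.8, -0.4]
finger_gap: 61.5
[ 603.09431551 -112.61845715  121.82593794] [179.52151288   0.38223395  76.32154994] 61.3431317346066 [ 0.2272213   0.19757597 -0.21755202]
[ -0.29431551   0.11845715 -70.82593794]
```

View pics/scene6.png

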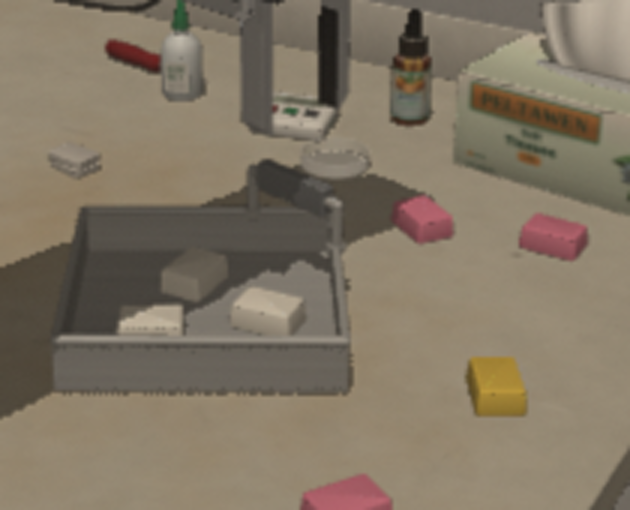

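View pics/top6.png

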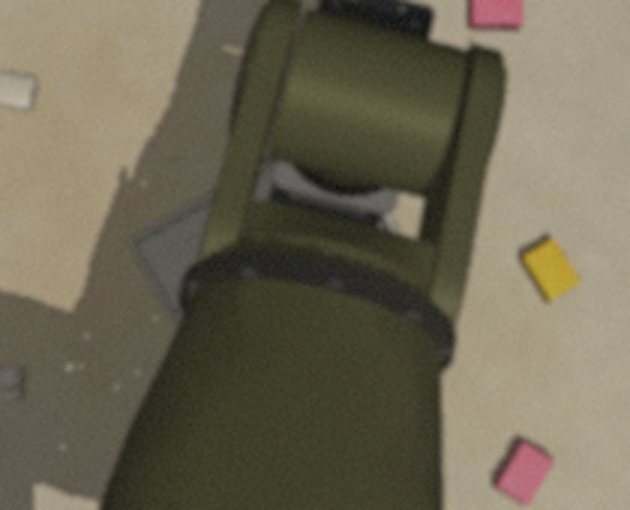

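```bash
python3 -m inch '{"grip":[0.3,0.3,0.3,0.3,0,-0.4,-1,-1,-1,-1],"travel":[[0,0,-3],[0,0,-5.5],[0,0,-7],[0,0,-7],[0,0,-7],[0,0,-7],[0,0,-7],[0,0,-7],[0,0,-7],[0,0,-7]],"turn":[[0,0,0],[0,0,0],[0,0,0],[0,0,0],[0,0,0],[0,0,0],[0,0,0],[0,0,0],[0,0,0],[0,0,0]]}' 50; python3 - <<'E'
from h import *
p,W=cloud("scene"); q=p[150:320,190:400]; cv2.imwrite(f"pics/s7.png",cv2.resize(q[:,:,::-1],None,fx=3,fy=3,interpolation=2))
S=manip.read_state();print(S['eef_pos'],np.degrees(S['eef_rot']),S['finger_gap'],S['wrist_force'],S['moment'])
E
```

```text
clock: 10.85
eef_pos: [603.1, -112.6, 51.9]
eef_rot: [3.133, 0.007, 1.332]
wrist_force: [1.4, 0.2, 0.0]
finger_gap: 11.9
[ 603.13201051 -112.61672319   51.84891055] [179.52103048   0.38098562  76.3149112 ] 11.52453419293632 [1.24508221 0.27062343 0.15314546] [ 0.00777353  0.17071018 -0.1602461 ]
```

View pics/s7.png

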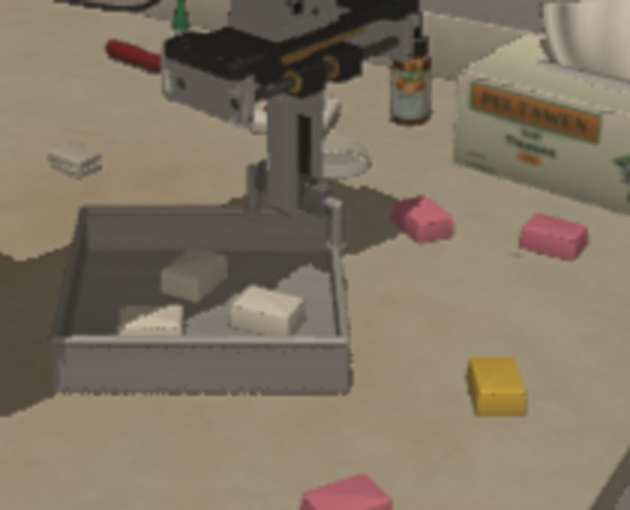

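```bash
python3 - <<'E'
import numpy as np
for t in range(3,37,3):
    a=np.radians(t); dx=212*np.cos(a)-52*np.sin(a)-212; dz=212*np.sin(a)+52*np.cos(a)-52+4
    print(t,(dx*np.array([.970,-.242])/10).round(2),round(dz/10,2),(-t*np.array([.242,.970])).round(1))
E
```

```text
3 [-0.29  0.07] 1.5 [-0.7 -2.9]
6 [-0.64  0.16] 2.59 [-1.5 -5.8]
9 [-1.04  0.26] 3.65 [-2.2 -8.7]
12 [-1.5   0.37] 4.69 [ -2.9 -11.6]
15 [-2.01  0.5 ] 5.71 [ -3.6 -14.6]
18 [-2.57  0.64] 6.7 [ -4.4 -17.5]
21 [-3.17  0.79] 7.65 [ -5.1 -20.4]
24 [-3.83  0.96] 8.57 [ -5.8 -23.3]
27 [-4.53  1.13] 9.46 [ -6.5 -26.2]
30 [-5.28  1.32] 10.3 [ -7.3 -29.1]
33 [-6.06  1.51] 11.11 [ -8. -32.]
36 [-6.89  1.72] 11.87 [ -8.7 -34.9]
```

First tilt to 12 degrees and check how the tray and grip behave.

```bash
python3 -m inch '{"grip":[-1,-1,-1,-1,-1,-1],"travel":[[0,0,0.4],[-0.3,0.1,1.5],[-0.6,0.2,2.6],[-1.0,0.3,3.7],[-1.5,0.4,4.7],[-1.5,0.4,4.7]],"turn":[[0,0,0],[-0.7,-2.9,0],[-1.5,-5.8,0],[-2.2,-8.7,0],[-2.9,-11.6,0],[-2.9,-11.6,0]]}' 55; python3 - <<'E'
from h import *
p,W=cloud("scene"); q=p[150:320,190:400]; cv2.imwrite(f"pics/s8.png",cv2.resize(q[:,:,::-1],None,fx=3,fy=3,interpolation=2))
S=manip.read_state();print(S['eef_pos'],np.degrees(S['eef_rot']),S['finger_gap'],S['wrist_force'],S['moment'])
E
```

```text
clock: 11.65
eef_pos: [587.7, -108.5, 99.4]
eef_rot: [2.924, 0.008, 1.331]
wrist_force: [0.1, 0.0, -4.0]
finger_gap: 11.7
[ 587.99349492 -108.59317045   98.97152148] [167.61020642   0.44772242  76.23011402] 11.39021642880952 [-0.33295314  0.10783167 -3.93466695] [-0.04582679  0.03044574  0.00287654]
```

View pics/s8.png

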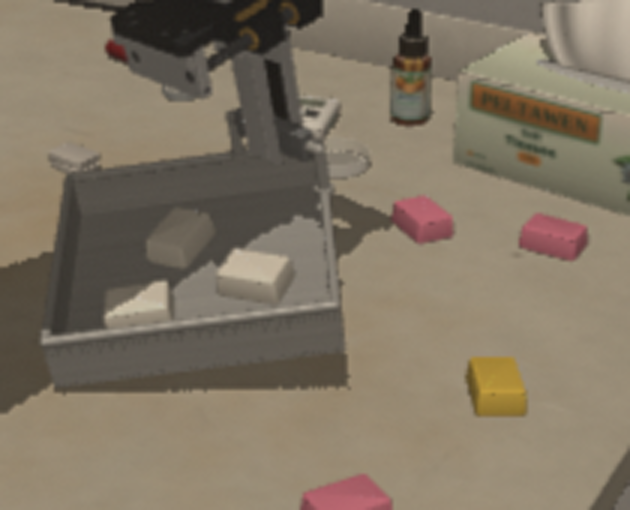

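```bash
python3 -m inch '{"grip":[-1,-1,-1,-1,-1,-1,-1,-1,-1,-1],"travel":[[-0.3,0.1,0.5],[-0.5,0.1,1],[-0.8,0.2,1.5],[-1.1,0.3,2],[-1.7,0.4,3],[-2.3,0.6,3.9],[-3,0.8,4.8],[-3.8,1,5.6],[-3.8,1,5.6],[-3.8,1,5.6]],"turn":[[-0.3,-1.4,0],[-0.7,-2.9,0],[-1.1,-4.4,0],[-1.5,-5.8,0],[-2.2,-8.7,0],[-2.9,-11.6,0],[-3.6,-14.6,0],[-4.4,-17.5,0],[-4.4,-17.5,0],[-4.4,-17.5,0]]}' 55; python3 - <<'E'
from h import *
for n in("scene","top"):
    p,W=cloud(n); np.savez(f"{n}9.npz",p=p,W=W); q=p[150:320,190:400]; cv2.imwrite(f"pics/{n}9.png",cv2.resize(q[:,:,::-1],None,fx=3,fy=3,interpolation=2))
S=manip.read_state();print(S['eef_pos'],np.degrees(S['eef_rot']),S['finger_gap'],S['wrist_force'],S['moment'])
E
```

```text
clock: 12.95
eef_pos: [550.2, -98.7, 155.1]
eef_rot: [2.611, 0.009, 1.328]
wrist_force: [0.1, 0.6, -4.8]
finger_gap: 11.5
[550.29672711 -98.68859332 154.83574449] [149.60194519   0.53189448  76.07337161] 11.700217184656374 [-0.33296005  0.13260842 -4.35020254] [ 0.05143505  0.44640818 -0.01466793]
```

View pics/scene9.png

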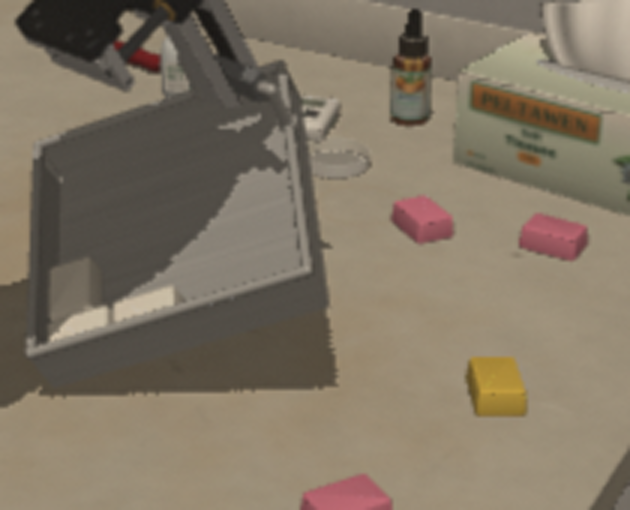

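View pics/top9.png

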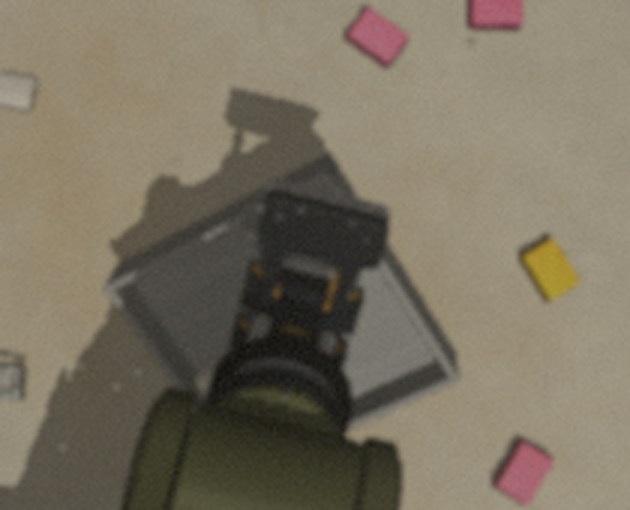

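```bash
python3 -m inch '{"grip":[-1,-1,-1,-1,-1,-1],"travel":[[0,0,0],[0,0,0],[0,0,0],[0,0,0],[0,0,0],[0,0,0]],"turn":[[0,0,0],[0,0,0],[0,0,0],[0,0,0],[0,0,0],[0,0,0]]}' 55; python3 - <<'E'
from h import *
p,W=cloud("scene"); p0=np.load("scene9.npz")['p']
print('pixel change',np.abs(p.astype(int)-p0)[200:290,195:310].mean())
# floor region, full-image px = crop/3+(190,150)
s=(slice(195,235),slice(225,275)); q=W[s].reshape(-1,3); q=q[np.isfinite(q).all(1)]
for i in range(5):
    c=q.mean(0); n=np.linalg.svd(q-c)[2][2]; n*=np.sign(n[2]); r=(q-c)@n; q=q[abs(r)<max(2,1.5*r.std())]
print('tilt',np.degrees(np.arccos(n[2])),'dir',np.degrees(np.arctan2(n[1],n[0])),len(q),r.std())
# blocks: heights above floor plane, in tray frame
ex=np.array([-n[0],-n[1],0]);h=np.linalg.norm(ex); ux=np.cross(np.cross(n,-np.array([n[0],n[1],0])/h),n); ux/=np.linalg.norm(ux); uy=np.cross(n,ux)
S=manip.read_state()
t=(np.stack([W@ux,W@uy,W@n],-1)-np.array([c@ux,c@uy,c@n]))
g=np.array(S['eef_pos']); gt=np.array([(g-c)@ux,(g-c)@uy]); t[...,0]-=gt[0]-85; t[...,1]-=gt[1]
hgt=t[...,2]; m=(abs(hgt-18)<4)&(np.abs(t[...,1])<100)&(t[...,0]<60)&(t[...,0]>-130)
hsv=cv2.cvtColor(p,cv2.COLOR_RGB2HSV)
k,l,st,ce=cv2.connectedComponentsWithStats(m.astype(np.uint8))
for i in range(1,k):
    if st[i,4]>25: print(st[i],t[l==i].mean(0).round(1),t[l==i].min(0).round(1),t[l==i].max(0).round(1))
# low corner height
m=(W[...,2]>-5)&(np.abs(t[...,1])<15)&(t[...,0]<-100)&(t[...,0]>-140)&(hgt>20)&(hgt<45)
print('gathered rim near corner min z',np.nanmin(W[m][:,2]) if m.any() else None)
print(S['eef_pos'],S['wrist_force'],S['finger_gap'],np.abs(S['qd']).max())
q=p[190:290,190:320]; cv2.imwrite("pics/s10.png",cv2.resize(q[:,:,::-1],None,fx=6,fy=6,interpolation=2))
f=p; cv2.imwrite("pics/s10f.png",f[:,:,::-1])
E
```

```text
clock: 13.8
eef_pos: [550.3, -98.7, 154.8]
eef_rot: [2.611, 0.009, 1.328]
wrist_force: [0.5, 0.2, -4.5]
finger_gap: 11.7
pixel change 0.7920772946859903
tilt 30.383448753230798 dir 165.91280880385298 1671 0.9594942488398177
[219 189  26  12  76] [40.6 81.4 18. ] [18.  61.6 14. ] [60.  99.3 22. ]
[204 214  45  51 612] [-72.2  10.3  17.7] [-111.9  -50.    14. ] [-21.9  99.3  21.8]
[202 251  74  24 223] [-75.9 -50.9  17.9] [-126.6  -98.9   14. ] [-26.5  -0.9  21.9]
gathered rim near corner min z 28.329770450145475
[550.28022128 -98.67718477 154.81234091] [-0.53306018 -0.43990958 -4.81825498] 12.134022578049258 0.002142726497788966
```

View pics/s10.png

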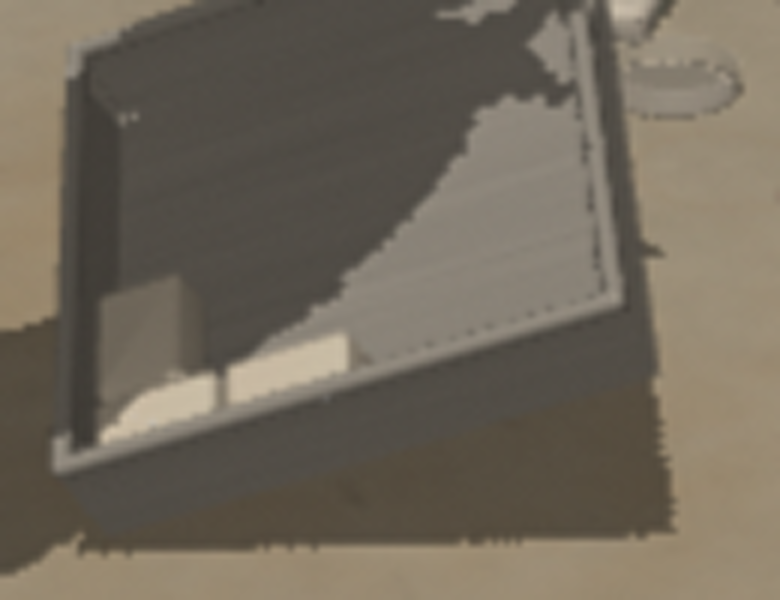

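View pics/s10f.png

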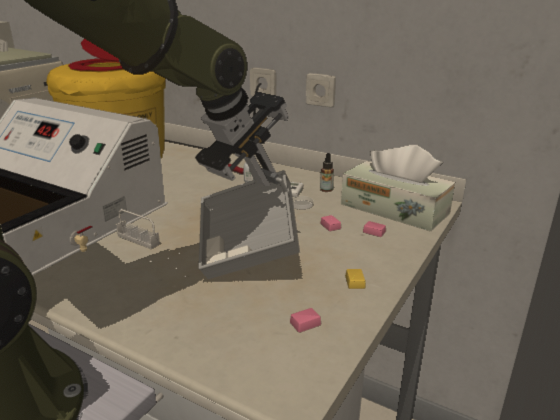

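The tray is tilted 30.4° and still. All three blocks are packed in the low corner, at crop pixels (150,330), (165,405) and (290,375). Mould, rack and dish look unmoved.

```bash
python3 -c "
from cell import manip
print(manip.sign_off(), manip.read_state()['clock'])"
```

```text
the job is handed in; nothing more can be done
the job is handed in; nothing more can be done
```

I picked the pale wax block off the bench, set it down on the level tray floor (about 2 N of contact) and let go. I then took the tray by its grip and tilted it until all three blocks slid into the corner opposite the grip. I handed the job in with the arm still holding the tray there, about 14 s in.

- **Tilt:** a plane fitted to the tray floor gave 30.4°, leaning straight towards the gathering corner.
- **Stillness:** the joints were still and the grip held at 12 mm. The blocks did not move between two pictures about 0.8 s apart.
- **Weight:** the wrist force was about 4.5 N, a little over the roughly 4 N the tray and blocks weigh. The tray seems to be hanging clear of the bench or only touching it lightly.
- **Blocks:** in the last scene picture one block sits in the corner and the other two lie against it, one along each wall.
- **Bystanders:** the mould, rack and petri dish look unmoved in the pictures. I did not re-measure their positions.

The two cameras disagreed by about 3 mm at the start, so I used the average. I gripped the block about 5 mm higher than planned, but it held without slipping. The arm hid the gathering corner from the top camera at the end, so the block check rests on the scene camera alone.

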